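# Turn the lid over and snap its knob on

### The job

In the hinged jig on the bench, take the blue leaf by its red pin and swing it right over onto the wooden rest, lowering it rather than letting it drop, so that the brass snap stud of the lid points up. Then fetch the dark wooden knob cap and press it, mouth down, onto the stud until it clicks, and keep pressing on after the click so that it sits fully home on the lid. Do not disturb the other things on the bench, and finish with the gripper still on the knob, pressing it down firmly: do not let go.

Things in the scene. Friction and masses are not known exactly. Their poses are not given: they have to be found in the camera images.
- jig: Flip-over jig, fixed: plywood base 150 x 290 mm (x by y), 12 mm thick. Origin: centre of its underside on the bench, z up. Its hinge line runs along its x axis, 50 mm above its origin. On its +y side two rails carry the leaf at the start; on its -y side a solid wooden rest (100 x 100 mm, 40 mm high) carries it after the flip. Hinge lugs at x = +-68 mm, 56 mm high.
- leaf (a joint): Hinge angle of the blue leaf, rad: 0 = flat on the jig's +y side (start, stud down), 1.57 = upright, 3.14 = flat on the -y side, stud up (stop); it swings over the top, a right-hand turn about jig +x. Leaf: 118 mm along the hinge, 12 to 132 mm from the hinge line, 12 mm thick, centred on its plane. With the lid about 0.37 kg; the hinge is nearly free, so it falls if let go part-way.
- pin (a point): Grip point on the axis of the red turning pin, a bar 12 mm across that sticks out of the leaf's side towards jig -x (the robot's side), parallel to the hinge line and 115 mm from it, 50 mm above the bench when the leaf lies flat either way. The bar spans jig x = -58 to -120 mm; this point is at x = -98 mm. It can turn between fingers that close across it.
- lid: Turned light-wood lid, a disc 96 mm across, 20 mm thick, fixed in the leaf, its centre 72 mm from the hinge line, a brass snap stud on its outside face. Origin: centre of that face, at the foot of the stud; z points out along the stud (down at the start; up after the flip, when the face is 60 mm above the bench).
- stud_tip (a point): Free end of the brass stud, on its axis, 18 mm from the lid's face. Stud: 16 mm thick, its last 6 mm tapering to 7 mm. Four sprung steel balls stand out of its sides, 10 mm from the face, to 22.6 mm across. The knob meets them 13 to 14 mm above home; pressing past takes about 10 to 16 N; 9 to 6 mm above home the force drops (the click) and the balls draw it down.
- knob: Loose dark-wood knob cap with a small brass dot on top: a cylinder 40 mm across and 38 mm high (its sides are straight up to 34 mm), about 60 g, standing mouth down on the bench. Origin: centre of its underside (the mouth), z up. In the underside is a round socket 20 mm deep whose mouth is 19 mm across. Fully home, its underside lies on the lid's face, origin on origin.
- centre: Bystander: steel lathe centre, 44 mm across and 52 mm high with a cone point, loose. Origin: centre of its underside.
- spindle: Bystander: waisted turned piece of light wood, 36 mm across and 60 mm high, loose. Origin: centre of its underside.
- cork_block: Bystander: cork sanding block 100 x 50 x 22 mm, lying loose to the left of the jig. Origin: centre of its underside.

How it is judged:
By the outcome, as a careful person would: the job done as asked, in the order asked, and still so for the second after the job is handed in, while the arm keeps its last pose, push and grip.
It also fails if it takes over 61 s, if anything falls off the work surface, if the arm or the gripper's body presses on something with over 40 N, if the wrist force passes 120 N, or if a joint passes its speed limit or range.

### The arm

A 6-joint arm with a two-finger parallel gripper is mounted at the origin on the work surface. World frame = base frame: x ahead of the robot, y to its left, z up, the work surface at z = 0. Lengths are in mm, angles in degrees, forces in N, time in s.
With the tool pointing down it reaches from about 325 to 775 mm from the base axis. Payload 5.5 kg.
Tool frame: the origin (TCP) lies between the finger pads; the fingertips stand bot.tips_ahead ahead of it and the grasp point (between the pads) lies 11 mm behind it (bot.tips_ahead is the distance from the TCP to the fingertips, in mm); z points along the fingers, y is the line along which they close (so a half turn about z gives the same grasp; the last joint's range is limited). The gripper opens to 85 mm and grips with 20 to 120 N. Pads are 22 mm wide; open, the fingers measure 114 mm over their backs; the gripper's body (76 mm by 85 mm) begins 54 mm behind the grasp point. The pads swing forward as they close: fully open they stand 13 mm farther back than shut.
Start: joints at [60.865, 5.22, 70.514, -0, 104.267, -3.249], TCP at [261.958, 539.81, 239.275] pointing down, gripper open.
Joint ranges: [-164.24, 164.24], [-49.07, 125.15], [9.68, 141.18], [-86.29, 266.29], [3.28, 154.24], [-151.56, 151.56]. Speed limits (degrees/s): [147.25, 147.25, 172.46, 180, 180, 180].

### API

Orientations are given as [roll, pitch, yaw] about the fixed x, y, z axes, in that order (R = Rz(yaw) Ry(pitch) Rx(roll)).
In Python, from station import bot, viewer, finder gives the robot as it stands.
- The arm moves only by the tool send_rows, never from a script. Its argument "moves" is a list of rows, each a list of 3 entries, a list of its own where there are three numbers: the shift along the tool's x, y, z in units of 60 mm (1.0 is 60 mm), then the turn, a rotation vector about the tool's x, y, z in degrees, then the closure, from -1 (fully open) to 1 (shut). A call has exactly 8 rows; each row shifts and turns the commanded pose from where the row before left it, along the tool's axes as they then stand; what a row does not reach is not made up. A row lasts 1/8 s, in which the tool goes at most 62.5 mm and 10.7 degrees, less where a joint would pass 70% of its speed; a pose out of reach is approached as far as the arm can. A call is refused whole if a number of a shift passes 1 or a number of a turn 10.7, either way. A call with a gripper value outside its range is refused whole. The fingers move at their own pace and stop on an object; "force" is the grip in N (left out, the last holds). Time passes only in rows, so rows that do not move let the fingers close, or fill a call up. It gives the time, the measured TCP pose, the force, the opening and the grip force at its end, in the units of the state.
- bot.read_state(): the state, without advancing time (a new reading comes with each control period).
- viewer.camera(name): name is "scene" or "top"; returns a dict with "img" (480x640x3 uint8, red, green, blue), "camera_matrix" (3x3 intrinsics, pixels), "R" (3x3) and "t" (3): a world point X has camera coordinates R X + t. Camera axes: x right, y down, z forward; pixel columns grow to the right and rows downward; lengths in mm; the calibration is good to about 2 mm. A picture is of the moment at which its call begins. There is no depth.
- bot.hand_in(): hands the job in; it is judged then, once.
Trained networks look in a picture, given as the dict that the camera call returned (one of the last four; its "shot" number tells which), for a name from the list of things; names that differ only in an ending like _2 or _b are one class to them, and where a whole thing is asked for, a point or a joint stands for the part that bears it (a point fixed in the world has none). Each returns a list of dicts, best first, with "conf" (0 to 1); they miss things now and then, are a little off and sometimes report something else, mostly with a low value. They report only what shows in the picture. A call takes as long as a camera call.
- finder.recognise(label, picture): "bbox" ([left, top, width, height] in pixels, round what is visible of it).
- finder.masks_of(label, picture): "mask" (480x640 bool, what is visible of it) and "bbox" ([left, top, width, height] in pixels, round what is visible of it).
- finder.mark_of(label, picture): "pixel" ([column, row] in pixels: a listed point, or the origin of a listed thing).
The state is a dict: "time": time; "q": joint angles; "qd": joint speeds; "joint_torque": joint torques, N m; "eef_pos": TCP position; "ee_rot": TCP orientation; "contact_force": force on the tool from outside, world axes, zero at the start; "wrist_torque": the same for the moment, N m; "grip_width": finger opening in mm; "grip_force": force on a finger pad.
Only numpy, scipy, OpenCV 4.12 (cv2) and the standard library are available. Lean on these libraries where they do the work, as an engineer would, in place of code of your own. Each camera call takes 0.05 s, during which the arm holds its last target. There are 200 camera calls.

## Working session

There is one attempt and no reset: what is moved stays moved. The work goes in short steps, Python scripts to look and compute and a tool call to move; the robot and the scene stay as the last step left them, time stands still between calls to the robot, and variables do not carry over. Pictures are saved under pics/ and viewed, at most 10 in all, crops included, and the job is handed in when it is done.

Besides the shell and the picture viewer there is one more tool, called in YAML: its name, and indented under it one key for each argument. send_rows: Moves the arm, as the interface text tells. Its arguments: {"type":"object","properties":{"moves":{"type":"array"},"force":{"type":"number"}},"required":["moves"]}

```bash
mkdir -p pics; ls; cat > h.py <<'E'
import numpy as np, cv2
from station import bot, viewer, finder
def ray(c,px):
    R=np.array(c["R"]);t=np.array(c["t"]);K=np.array(c["camera_matrix"])
    d=R.T@np.linalg.solve(K,[px[0],px[1],1.]); return -R.T@t, d/np.linalg.norm(d)
def onz(c,px,z):
    o,d=ray(c,px); return o+d*(z-o[2])/d[2]
def tri(l):
    A=np.zeros((3,3));b=np.zeros(3)
    for c,px in l:
        o,d=ray(c,px);P=np.eye(3)-np.outer(d,d);A+=P;b+=P@o
    X=np.linalg.solve(A,b)
    return X,[np.linalg.norm((np.eye(3)-np.outer(ray(c,p)[1],ray(c,p)[1]))@(X-ray(c,p)[0])) for c,p in l]
E
python3 - <<'E'
from h import *
np.set_printoptions(precision=1,suppress=True)
s=bot.read_state();print(s,bot.tips_ahead)
C={n:viewer.camera(n) for n in("scene","top")}
for n,c in C.items():
    cv2.imwrite(f"pics/{n}0.png",c["img"][:,:,::-1]); print(n,ray(c,(320,240)))
for l in ["jig","pin","lid","knob","centre","spindle","cork_block","leaf"]:
    L=[]
    for n,c in C.items():
        try:r=finder.mark_of(l,c)
        except Exception as e: r=[];print(l,e)
        for k in r[:2]: print(l,n,k["pixel"],round(k["conf"],2))
        if r: L.append((c,r[0]["pixel"])); print("   z0",onz(c,r[0]["pixel"],50 if l=="pin" else 0))
    if len(L)==2: print("   tri",*tri(L))
E
```

```text
pics
{'time': 0.0, 'q': array([ 60.9,   5.3,  70.6,  -0. , 104.3,  -3.2]), 'qd': array([ 0. ,  0.1, -0. , -0.1, -0. ,  0.1]), 'joint_torque': array([ -0. , -45.9, -41.8,  -0. ,   0. ,  -0. ]), 'eef_pos': array([261.8, 539.5, 238.1]), 'ee_rot': array([-179.9,   -0. ,  154.1]), 'contact_force': array([ 0.7,  0.3, -0.2]), 'wrist_torque': array([-0., -0.,  0.]), 'grip_force': 0.0, 'grip_width': 85.54668398027319} 8.0
scene (array([1214.2,  -92.8,  708.6]), array([-0.7,  0.1, -0.7]))
top (array([ 411.3,   72.8, 1182.5]), array([ 0.1,  0. , -1. ]))
jig scene [347.9, 269.8] 0.97
jig scene [190.8, 259.5] 0.63
   z0 [564.1  97.6   0. ]
jig top [313.9, 244.1] 0.71
   z0 [570.4 104.6   0. ]
   tri [568.9 100.4   4.5] [np.float64(4.124577086805929), np.float64(4.124577086805881)]
pin scene [396.5, 216.5] 0.8
   z0 [481.  221.4  50. ]
pin top [262.2, 279.1] 0.62
   z0 [479.  229.4  50. ]
   tri [478.2 226.4  47.1] [np.float64(3.538495919383085), np.float64(3.5384959193831143)]
lid scene [388.6, 254.0] 0.88
   z0 [537.3 191.2   0. ]
lid top [288.6, 241.7] 0.76
   z0 [577.2 169.4   0. ]
   tri [573
[... 389 characters left out ...]
 [ 460.3 -204.     0. ]
   tri [ 460.8 -211.6  -16.3] [np.float64(3.72049686775205), np.float64(3.7204968677521264)]
spindle scene [124.1, 285.2] 0.65
   z0 [ 515.7 -338.6    0. ]
spindle top [488.3, 266.0] 0.54
   z0 [ 510.1 -339.5    0. ]
   tri [ 510.5 -340.8   -5.1] [np.float64(0.45839364589546744), np.float64(0.4583936458953646)]
cork_block scene [508.2, 245.3] 0.82
   z0 [563.6 446.8   0. ]
cork_block top [180.6, 250.0] 0.77
   z0 [558.3 445.8   0. ]
   tri [559.4 448.6  -4.4] [np.float64(1.4292450069429397), np.float64(1.4292450069430125)]
leaf it knows: centre, cork_block, jig, knob, lid, pin, spindle, stud_tip
leaf it knows: centre, cork_block, jig, knob, lid, pin, spindle, stud_tip
```

View pics/top0.png

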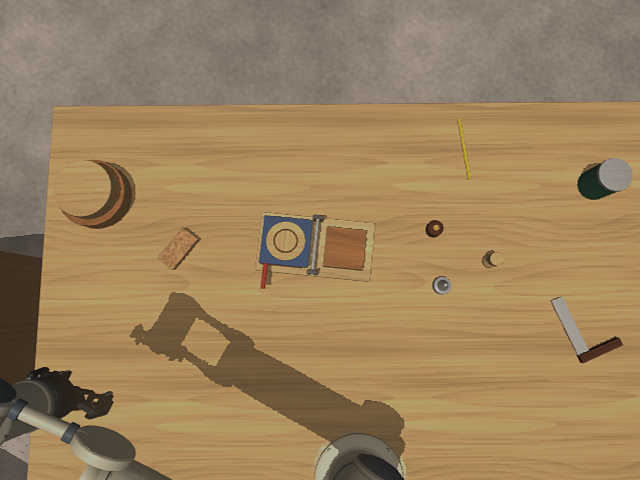

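View pics/scene0.png

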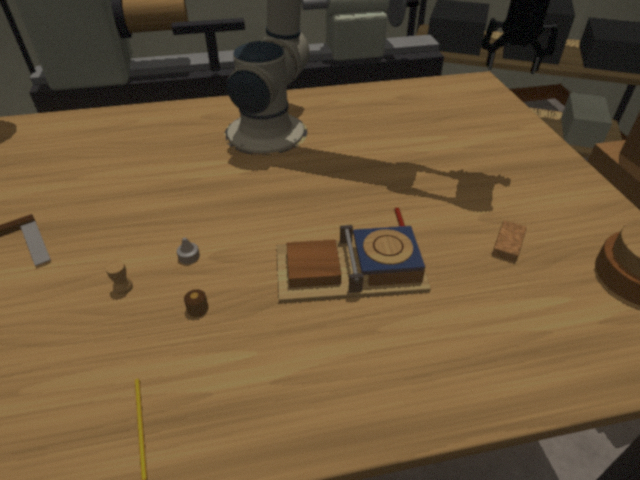

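The top view shows the jig with its blue leaf at (286,241), the rest at (345,247), the red pin at (264,276) and the knob at (434,229). The scene view shows the leaf at (388,245), the pin at (400,217) and the knob at (195,303). Next I'll fit the jig pose to the leaf and pin, and refine the knob position.

```bash
cat >> h.py <<'E'
from scipy.optimize import minimize
def proj(c,X):
    Y=np.atleast_2d(X)@np.array(c["R"]).T+np.array(c["t"]); Y=Y@np.array(c["camera_matrix"]).T
    return Y[:,:2]/Y[:,2:]
def hullmask(c,X,s=16):
    h=cv2.convexHull(proj(c,X).astype(np.float32)); m=np.zeros((480,640),np.float32)
    big=np.zeros((480,640),np.uint8)
    x0,y0=np.floor(h.reshape(-1,2).min(0)).astype(int)-3; w,hh=(np.ceil(h.reshape(-1,2).max(0)).astype(int)+3-[x0,y0])
    b=np.zeros((hh*s,w*s),np.uint8); cv2.fillConvexPoly(b,((h.reshape(-1,2)-[x0,y0]+.5)*s).astype(np.int32),1)
    m[y0:y0+hh,x0:x0+w]=b.reshape(hh,s,w,s).mean((1,3)); return m
def box(p,lo,hi):
    x,y,a=p; a=np.radians(a); R=np.array([[np.cos(a),-np.sin(a),0],[np.sin(a),np.cos(a),0],[0,0,1]])
    P=np.array([[i,j,k] for i in(lo[0],hi[0]) for j in (lo[1],hi[1]) for k in (lo[2],hi[2])],float)
    return P@R.T+[x,y,0]
E
python3 - <<'E'
from h import *
np.set_printoptions(precision=1,suppress=True)
C={n:viewer.camera(n) for n in("scene","top")}
T={};P={}
for n,c in C.items():
    hsv=cv2.cvtColor(c["img"],cv2.COLOR_RGB2HSV); j=proj(c,[[566,170,50]])[0]
    win=np.zeros((480,640),np.uint8); win[int(j[1])-60:int(j[1])+60,int(j[0])-60:int(j[0])+60]=1
    m=cv2.inRange(hsv,(100,90,20),(130,255,255))*win
    k,l,st,_=cv2.connectedComponentsWithStats(m); b=1+st[1:,4].argmax()
    h=cv2.convexHull(np.argwhere(l==b)[:,::-1].astype(np.int32)); t=np.zeros((480,640),np.uint8); cv2.fillConvexPoly(t,h,1); T[n]=t.astype(np.float32)
    r=(((hsv[:,:,0]<6)|(hsv[:,:,0]>174))&(hsv[:,:,1]>150)&(hsv[:,:,2]>60)&(win>0)).astype(np.uint8)
    k,l,st,_=cv2.connectedComponentsWithStats(r); b=1+st[1:,4].argmax(); P[n]=(l==b).astype(np.float32)
    print(n,t.sum(),st[b])
    sx=lambda p:0
    o=cv2.resize(c["img"][int(j[1])-55:int(j[1])+55,int(j[0])-70:int(j[0])+70],None,fx=4,fy=4,interpolation=cv2.INTER_CUBIC)
    cv2.imwrite(f"pics/crop_{n}.png",o[:,:,::-1])
def cost(p,ns):
    return sum(((hullmask(C[n],box(p,(-59,12,44),(59,132,56)))-T[n])**2).sum()+((hullmask(C[n],box(p,(-120,109,44.5),(-59,121,55.5)))-P[n])**2).sum() for n in ns)
for ns in (["top"],["scene"],["top","scene"]):
    r=minimize(cost,[566,100,-5],args=(ns,),method="Nelder-Mead",options=dict(initial_simplex=[[566,100,-5],[574,100,-5],[566,108,-5],[566,100,-9]],xatol=.05))
    print(ns,r.x,r.fun)
# knob
for l,ht,rad,g in (("knob",38,20,(605,-208)),):
    M={}
    for n,c in C.items():
        q=finder.masks_of(l,c); M[n]=q[0]["mask"].astype(np.float32); print(n,q[0]["conf"],q[0]["bbox"])
    a=np.linspace(0,2*np.pi,40); 
    cyl=lambda p:np.vstack([np.c_[p[0]+rad*np.cos(a),p[1]+rad*np.sin(a),0*a+z] for z in(0,34)]+[np.c_[p[0]+(rad-3)*np.cos(a),p[1]+(rad-3)*np.sin(a),0*a+38]])
    for ns in (["top"],["scene"],["top","scene"]):
        f=lambda p:sum(((hullmask(C[n],cyl(p))-M[n])**2).sum() for n in ns)
        r=minimize(f,g,method="Nelder-Mead",options=dict(initial_simplex=[g,(g[0]+6,g[1]),(g[0],g[1]+6)])); print(l,ns,r.x,r.fun)
E
```

```text
scene 955 [396 209   7  17  42]
top 2292 [261 263   6  25  85]
['top'] [564.6 101.3  -6.3] 108.88639831542969
['scene'] [547.7  96.9 -11.3] 1984.98681640625
['top', 'scene'] [563.3 101.4  -7. ] 2183.821044921875
scene 0.95 [182.0, 291.0, 25.3, 26.7]
top 0.51 [426.0, 218.7, 17.3, 21.7]
knob ['top'] [ 603.9 -198.6] 7.800262451171875
knob ['scene'] [ 603.6 -199.4] 15.257568359375
knob ['top', 'scene'] [ 603.8 -199.2] 25.257843017578125
```

```bash
cat > ov.py <<'E'
from h import *
def overlay(c,ctr,polys,half,s=6):
    x0,y0=int(ctr[0])-half[0],int(ctr[1])-half[1]
    o=cv2.resize(c["img"][y0:y0+2*half[1],x0:x0+2*half[0]],None,fx=s,fy=s,interpolation=cv2.INTER_CUBIC).copy()
    for X,col in polys:
        q=((proj(c,X)-[x0,y0]+.5)*s).astype(np.int32); cv2.polylines(o,[cv2.convexHull(q)],True,col,1)
    return o[:,:,::-1]
def cyl(x,y,r,zs):
    a=np.linspace(0,2*np.pi,40); return np.vstack([np.c_[x+r*np.cos(a),y+r*np.sin(a),0*a+z] for z in zs])
E
python3 - <<'E'
from ov import *
C={n:viewer.camera(n) for n in("scene","top")}
p=[564.6,101.3,-6.3]; rows=[]
for n,c in C.items():
    k=proj(c,[[604,-203,19]])[0]; j=proj(c,[[565,120,30]])[0]
    A=overlay(c,j,[(box(p,(-59,12,44),(59,132,56)),(255,255,255)),(box(p,(-120,109,44),(-59,121,56)),(0,255,0)),(box(p,(-75,-145,0),(75,145,12)),(255,0,255)),(box(p,(-50,-122,40),(50,-22,40)),(0,255,255))],(80,50),5)[:,:540 if 0 else None]
    B=overlay(c,k,[(cyl(604,-199,20,(0,34)),(0,255,0)),(cyl(604,-208,20,(0,34)),(255,0,255))],(20,25),10)
    cv2.imwrite(f"pics/A{n}.png",A); rows.append((A,B))
s=lambda im,w,h:cv2.resize(im,(w,h),interpolation=cv2.INTER_AREA)
cv2.imwrite("pics/o1.png",np.vstack([np.hstack([s(A,480,300),s(B,240,300)]) for A,B in rows]))
cv2.imwrite("pics/o1.png",cv2.resize(cv2.imread("pics/o1.png"),(720,600)))
E
```

```text
(no output)
```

View pics/o1.png

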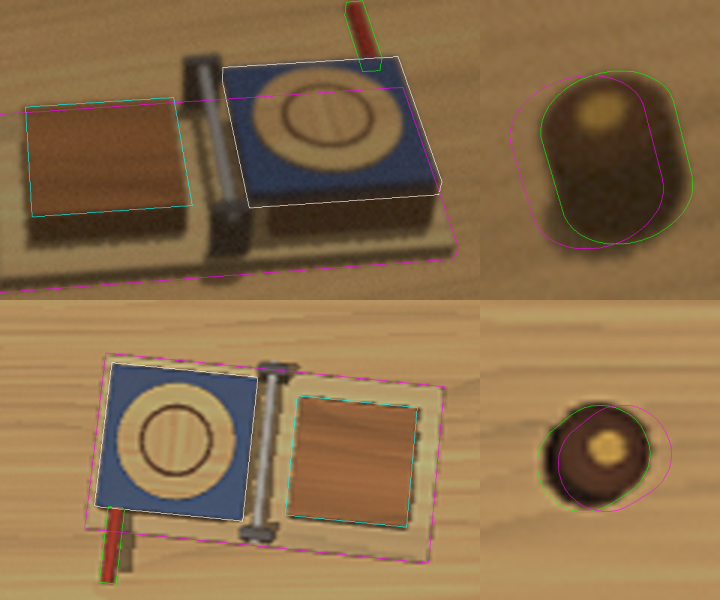

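The overlays show the fitted jig (564.6, 101.3, −6.3°) matching both views: leaf, pin, rest and base. The knob matches the green outline at about (604, −199). Now I'll move to above the pin.

send_rows:
  moves:
    - [[0, 0, 0], [0, 0, -9.8], -1]
    - [[0, 0, 0], [0, 0, -9.8], -1]
    - [[-0.6, -0.69, 0.2], [0, 0, 0], -1]
    - [[-0.6, -0.69, 0.2], [0, 0, 0], -1]
    - [[-0.6, -0.69, 0.2], [0, 0, 0], -1]
    - [[-0.6, -0.69, 0.2], [0, 0, 0], -1]
    - [[-0.6, -0.69, 0.2], [0, 0, 0], -1]
    - [[-0.6, -0.69, 0.2], [0, 0, 0], -1]
  force: 60

```text
time: 2.1
eef_pos: [450.2, 267.7, 167.1]
ee_rot: [180.0, 0.0, 173.7]
contact_force: [0.4, 0.5, -0.6]
grip_width: 85.5
grip_force: 0.0
```

```bash
cat > st.py <<'E'
import sys; from h import *
from scipy.spatial.transform import Rotation as Ro
np.set_printoptions(precision=2,suppress=True)
# usage: st.py x y z yaw  -> remaining shift in tool units, turn (rotvec, tool axes)
s=bot.read_state(); print("t",round(s["time"],2),"pos",s["eef_pos"],"rot",s["ee_rot"],"F",s["contact_force"],"w",round(s["grip_width"],1),"gf",round(s["grip_force"],1))
R=Ro.from_euler("xyz",s["ee_rot"],degrees=True)
if len(sys.argv)>1:
    a=[float(v) for v in sys.argv[1:]]; T=Ro.from_euler("xyz",[180,0,a[3]],degrees=True)
    print("units(now axes)",R.inv().apply(np.array(a[:3])-s["eef_pos"])/60,"units(target axes)",T.inv().apply(np.array(a[:3])-s["eef_pos"])/60,"turn",(R.inv()*T).as_rotvec(degrees=True),"q",s["q"])
E
python3 st.py 479.8 226.4 110 173.7
```

```text
t 2.1 pos [450.25 267.73 167.15] rot [179.97   0.04 173.72] F [ 0.41  0.47 -0.59] w 85.5 gf 0.0
units(now axes) [-0.56 -0.63  0.95] units(target axes) [-0.57 -0.63  0.95] turn [0.03 0.04 0.02] q [ 27.01  -6.74  89.66   0.    97.03 -56.71]
```

send_rows:
  moves:
    - [[-0.19, -0.21, 0.3], [0, 0, 0], -1]
    - [[-0.19, -0.21, 0.3], [0, 0, 0], -1]
    - [[-0.19, -0.21, 0.3], [0, 0, 0], -1]
    - [[0, 0, 0.3], [0, 0, 0], -1]
    - [[0, 0, 0.3], [0, 0, 0], -1]
    - [[0, 0, 0.3], [0, 0, 0], -1]
    - [[0, 0, 0.2], [0, 0, 0], -1]
    - [[0, 0, 0.13], [0, 0, 0], -1]

```text
time: 3.1
eef_pos: [479.0, 228.1, 38.6]
ee_rot: [-180.0, -0.0, 173.7]
contact_force: [-0.3, -0.5, -0.5]
grip_width: 85.7
grip_force: 0.0
```

send_rows:
  moves:
    - [[0, 0, 0], [0, 0, 0], 0]
    - [[0, 0, 0], [0, 0, 0], 0.5]
    - [[0, 0, 0], [0, 0, 0], 1]
    - [[0, 0, 0], [0, 0, 0], 1]
    - [[0, 0, 0], [0, 0, 0], 1]
    - [[0, 0, 0], [0, 0, 0], 1]
    - [[0, 0, 0], [0, 0, 0], 1]
    - [[0, 0, 0], [0, 0, 0], 1]
  force: 50

```text
time: 4.1
eef_pos: [479.5, 225.8, 40.1]
ee_rot: [-179.8, 0.0, 173.7]
contact_force: [-1.6, -7.7, 4.7]
grip_width: 10.3
grip_force: 48.8
```

```bash
python3 st.py 479.8 226.4 39 173.7; python3 - <<'E'
from ov import *
C={n:viewer.camera(n) for n in("scene","top")}
cv2.imwrite("pics/g1.png",np.hstack([overlay(c,proj(c,[[490,220,50]])[0],[],(32,40),6) for c in C.values()]))
E
```

```text
t 4.1 pos [479.45 225.82  40.15] rot [-179.77    0.02  173.66] F [-1.59 -7.67  4.71] w 10.3 gf 48.8
units(now axes) [-0.    0.01  0.02] units(target axes) [-0.    0.01  0.02] turn [-0.23  0.02 -0.04] q [ 21.68  -2.35  98.55  -0.21  83.89 -61.96]
```

View pics/g1.png

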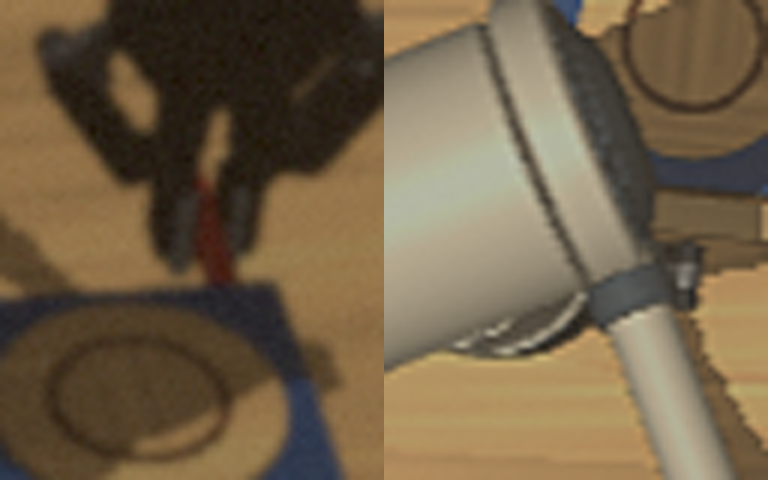

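The left crop (scene view) shows both fingers closed on the red pin beside the leaf; the right (top view) is mostly covered by the arm. The opening of 10.3 mm and 49 N confirm the grip. Next I'll compute the arc rows.

```bash
python3 - <<'E'
import numpy as np
t=np.radians(np.linspace(0,180,33)); p=np.round(np.c_[115*np.cos(t),-115*np.sin(t)]/60,2)
print(np.round(np.diff(p,axis=0),2).tolist())
E
```

```text
[[-0.01, -0.19], [-0.03, -0.18], [-0.05, -0.19], [-0.06, -0.17], [-0.08, -0.17], [-0.1, -0.16], [-0.11, -0.16], [-0.12, -0.14], [-0.14, -0.12], [-0.16, -0.11], [-0.16, -0.1], [-0.17, -0.08], [-0.17, -0.06], [-0.19, -0.05], [-0.18, -0.03], [-0.19, -0.01], [-0.19, 0.01], [-0.18, 0.03], [-0.19, 0.05], [-0.17, 0.06], [-0.17, 0.08], [-0.16, 0.1], [-0.16, 0.11], [-0.14, 0.12], [-0.12, 0.14], [-0.11, 0.16], [-0.1, 0.16], [-0.08, 0.17], [-0.06, 0.17], [-0.05, 0.19], [-0.03, 0.18], [-0.01, 0.19]]
```

send_rows:
  moves:
    - [[0, -0.04, -0.2], [0, 0, 0], 1]
    - [[0, -0.03, -0.18], [0, 0, 0], 1]
    - [[0, -0.05, -0.19], [0, 0, 0], 1]
    - [[0, -0.06, -0.17], [0, 0, 0], 1]
    - [[0, -0.08, -0.17], [0, 0, 0], 1]
    - [[0, -0.1, -0.16], [0, 0, 0], 1]
    - [[0, -0.11, -0.16], [0, 0, 0], 1]
    - [[0, -0.12, -0.14], [0, 0, 0], 1]

```text
time: 5.2
eef_pos: [475.8, 194.0, 123.7]
ee_rot: [179.8, 0.1, 173.8]
contact_force: [3.2, 3.8, 0.9]
grip_width: 9.9
grip_force: 48.9
```

```bash
python3 st.py 475.6 192.4 120.5 173.7
```

```text
t 5.2 pos [475.8  193.95 123.68] rot [179.79   0.11 173.78] F [3.17 3.79 0.88] w 9.9 gf 48.9
units(now axes) [ 0.   -0.03  0.05] units(target axes) [ 0.   -0.03  0.05] turn [0.21 0.11 0.08] q [ 18.29  -7.86  95.1    0.15  92.57 -65.48]
```

send_rows:
  moves:
    - [[0, -0.15, -0.12], [0, 0, 0], 1]
    - [[0, -0.16, -0.1], [0, 0, 0], 1]
    - [[0, -0.16, -0.09], [0, 0, 0], 1]
    - [[0, -0.17, -0.08], [0, 0, 0], 1]
    - [[0, -0.17, -0.06], [0, 0, 0], 1]
    - [[0, -0.19, -0.05], [0, 0, 0], 1]
    - [[0, -0.18, -0.03], [0, 0, 0], 1]
    - [[0, -0.19, -0.01], [0, 0, 0], 1]

```text
time: 6.2
eef_pos: [466.9, 112.0, 158.4]
ee_rot: [179.8, 0.3, 173.8]
contact_force: [-0.7, 1.3, 11.4]
grip_width: 10.0
grip_force: 53.9
```

send_rows:
  moves:
    - [[0, -0.19, 0.01], [0, 0, 0], 1]
    - [[0, -0.18, 0.03], [0, 0, 0], 1]
    - [[0, -0.19, 0.05], [0, 0, 0], 1]
    - [[0, -0.17, 0.06], [0, 0, 0], 1]
    - [[0, -0.17, 0.08], [0, 0, 0], 1]
    - [[0, -0.16, 0.1], [0, 0, 0], 1]
    - [[0, -0.16, 0.11], [0, 0, 0], 1]
    - [[0, -0.14, 0.12], [0, 0, 0], 1]

```text
time: 7.2
eef_pos: [457.6, 29.3, 120.0]
ee_rot: [180.0, 0.0, 173.7]
contact_force: [4.5, 1.4, 1.4]
grip_width: 9.8
grip_force: 57.0
```

```bash
python3 st.py 458.3 30.9 120.5 173.7
```

```text
t 7.2 pos [457.64  29.28 120.04] rot [180.     0.03 173.7 ] F [4.51 1.44 1.36] w 9.8 gf 57.0
units(now axes) [-0.01  0.03 -0.01] units(target axes) [-0.01  0.03 -0.01] turn [0.   0.03 0.  ] q [ -0.59 -16.59 102.98  -0.    93.58 -84.29]
```

send_rows:
  moves:
    - [[0, -0.12, 0.14], [0, 0, 0], 1]
    - [[0, -0.11, 0.16], [0, 0, 0], 1]
    - [[0, -0.1, 0.16], [0, 0, 0], 1]
    - [[0, -0.08, 0.17], [0, 0, 0], 1]
    - [[0, -0.06, 0.17], [0, 0, 0], 1]
    - [[0, -0.05, 0.18], [0, 0, 0], 1]
    - [[0, -0.02, 0.12], [0, 0, 0], 1]
    - [[0, -0.01, 0.1], [0, 0, 0], 1]

```text
time: 8.2
eef_pos: [453.8, -2.6, 47.8]
ee_rot: [180.0, -0.0, 173.7]
contact_force: [5.5, 3.1, -1.4]
grip_width: 9.9
grip_force: 56.0
```

```bash
python3 st.py 454.6 -2.2 39.5 173.7
```

```text
t 8.2 pos [453.85  -2.63  47.8 ] rot [179.96  -0.01 173.73] F [ 5.5   3.12 -1.43] w 9.9 gf 56.0
units(now axes) [-0.01  0.01  0.14] units(target axes) [-0.01  0.01  0.14] turn [ 0.04 -0.01  0.03] q [ -4.65 -15.18 109.25   0.04  85.94 -88.38]
```

send_rows:
  moves:
    - [[0, 0, 0.03], [0, 0, 0], 1]
    - [[0, 0, 0.03], [0, 0, 0], 1]
    - [[0, 0, 0.03], [0, 0, 0], 1]
    - [[0, 0, 0.03], [0, 0, 0], 1]
    - [[0, 0, 0.02], [0, 0, 0], 1]
    - [[0, 0, 0.02], [0, 0, 0], 1]
    - [[0, 0, 0], [0, 0, 0], 1]
    - [[0, 0, 0], [0, 0, 0], 1]

```text
time: 9.2
eef_pos: [453.9, -2.8, 40.6]
ee_rot: [180.0, 0.0, 173.7]
contact_force: [-1.8, 1.2, 11.3]
grip_width: 10.2
grip_force: 57.3
```

```bash
python3 st.py 454.6 -2.2 39.5 173.7
```

```text
t 9.2 pos [453.91  -2.78  40.64] rot [179.99   0.02 173.72] F [-1.81  1.2  11.3 ] w 10.2 gf 57.3
units(now axes) [-0.01  0.01  0.02] units(target axes) [-0.01  0.01  0.02] turn [0.01 0.02 0.02] q [ -4.65 -14.89 109.76   0.01  85.11 -88.37]
```

send_rows:
  moves:
    - [[0, 0, 0], [0, 0, 0], 0.5]
    - [[0, 0, 0], [0, 0, 0], 0]
    - [[0, 0, 0], [0, 0, 0], -0.5]
    - [[0, 0, 0], [0, 0, 0], -1]
    - [[0, 0, 0], [0, 0, 0], -1]
    - [[0, 0, -0.4], [0, 0, 0], -1]
    - [[0, 0, -0.8], [0, 0, 0], -1]
    - [[0, 0, -0.9], [0, 0, 0], -1]

```text
time: 10.2
eef_pos: [453.3, -2.9, 165.4]
ee_rot: [-180.0, -0.1, 173.7]
contact_force: [1.0, -0.9, 0.2]
grip_width: 85.5
grip_force: 0.0
```

```bash
python3 st.py 603.8 -199.2 150 173.7
```

```text
t 10.2 pos [453.27  -2.86 165.41] rot [-179.99   -0.11  173.71] F [ 1.   -0.91  0.21] w 85.5 gf 0.0
units(now axes) [-2.85 -2.98  0.25] units(target axes) [-2.85 -2.98  0.26] turn [-0.01 -0.11  0.01] q [ -4.66 -17.82  99.37  -0.    98.56 -88.37]
```

send_rows:
  moves:
    - [[-0.4, -0.42, 0], [0, 0, 0], -1]
    - [[-0.4, -0.42, 0], [0, 0, 0], -1]
    - [[-0.4, -0.42, 0], [0, 0, 0], -1]
    - [[-0.4, -0.42, 0], [0, 0, 0], -1]
    - [[-0.4, -0.42, 0], [0, 0, 0], -1]
    - [[-0.4, -0.42, 0], [0, 0, 0], -1]
    - [[-0.4, -0.42, 0.1], [0, 0, 0], -1]
    - [[-0.05, -0.04, 0.15], [0, 0, 0], -1]

```text
time: 11.2
eef_pos: [604.8, -201.0, 148.9]
ee_rot: [-180.0, -0.0, 173.6]
contact_force: [-0.2, -0.0, -1.1]
grip_width: 85.5
grip_force: 0.0
```

```bash
python3 st.py 603.8 -199.2 16 173.7; python3 - <<'E'
from ov import *
np.set_printoptions(precision=1,suppress=True)
C={n:viewer.camera(n) for n in("scene","top")}
p=[564.6,101.3,-6.3]; a=np.radians(-6.3); L=np.array([564.6+72*np.sin(a),101.3-72*np.cos(a)]); print("model lid",L)
for l,z in(("lid",60),("stud_tip",78),("pin",50),("knob",0)):
    K=[]
    for n,c in C.items():
        r=finder.mark_of(l,c)
        if r: K.append((c,r[0]["pixel"])); print(l,n,r[0]["pixel"],round(r[0]["conf"],2),onz(c,r[0]["pixel"],z))
    if len(K)==2: print("  tri",*tri(K))
o=[]
for c in C.values():
    A=overlay(c,proj(c,[[*L,60]])[0],[(box(p,(-59,-132,44),(59,-12,56)),(255,255,255)),(cyl(*L,48,(60,)),(0,255,0)),(cyl(*L,8,(60,72)),(255,0,255)),(cyl(*L,3.5,(78,)),(255,0,255))],(36,36),7)
    B=overlay(c,proj(c,[[604,-199,19]])[0],[(cyl(604,-199,20,(0,34)),(0,255,0))],(20,36),7); o.append(np.hstack([A,B]))
cv2.imwrite("pics/f1.png",cv2.resize(np.hstack(o),None,fx=.5,fy=.5,interpolation=cv2.INTER_AREA))
E
```

```text
t 11.2 pos [ 604.83 -200.97  148.86] rot [-179.99   -0.04  173.61] F [-0.17 -0.05 -1.07] w 85.5 gf 0.0
units(now axes) [0.02 0.03 2.21] units(target axes) [0.02 0.03 2.21] turn [-0.01 -0.04 -0.09] q [ -21.43   11.03   73.31   -0.02   95.69 -105.04]
model lid [556.7  29.7]
lid scene [315.9, 248.6] 0.71 [552.1  34.9  60. ]
lid top [342.9, 245.5] 0.96 [558.3  32.4  60. ]
  tri [557.7  33.2  65.6] [np.float64(0.5902574935235833), np.float64(0.5902574935236247)]
stud_tip scene [314.4, 244.3] 0.65 [558.4  30.9  78. ]
stud_tip top [344.4, 244.0] 0.64 [559.5  29.4  78. ]
  tri [559.5  30.1  79.2] [np.float64(0.5928362695132021), np.float64(0.5928362695132072)]
pin scene [290.6, 222.8] 0.8 [455.8   0.7  50. ]
pin top [359.8, 287.4] 0.87 [456.7  -7.6  50. ]
  tri [457.3  -3.5  52.1] [np.float64(3.9916039747726844), np.float64(3.9916039747726892)]
knob scene [194.3, 312.8] 0.79 [ 612.6 -206.1    0. ]
knob top [432.6, 231.4] 0.65 [ 600.7 -201.     0. ]
  tri [ 602.6 -206.   -12.4] [np.float64(2.067050151248147), np.float64(2.0670501512481625)]
```

View pics/f1.png

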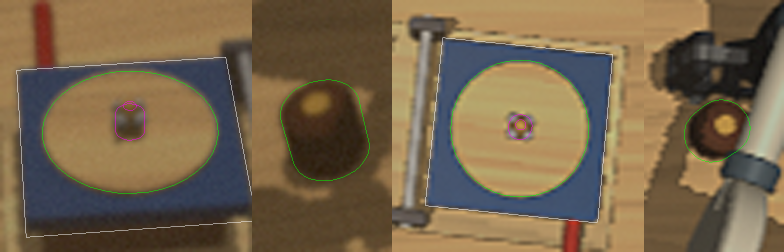

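The flip worked: the stud is up (white, green and magenta overlays match in both views) at about (556.7, 29.5). The knob at (604, −199) is undisturbed. Now I'll descend and grasp it.

send_rows:
  moves:
    - [[0.02, 0.03, 0.5], [0, 0, 0], -1]
    - [[0, 0, 0.5], [0, 0, 0], -1]
    - [[0, 0, 0.5], [0, 0, 0], -1]
    - [[0, 0, 0.35], [0, 0, 0], -1]
    - [[0, 0, 0.2], [0, 0, 0], -1]
    - [[0, 0, 0.1], [0, 0, 0], -1]
    - [[0, 0, 0.08], [0, 0, 0], -1]
    - [[0, 0, 0], [0, 0, 0], -1]

```text
time: 12.7
eef_pos: [603.5, -197.5, 16.5]
ee_rot: [-180.0, 0.0, 173.7]
contact_force: [0.6, 0.8, -0.0]
grip_width: 85.4
grip_force: 0.0
```

send_rows:
  moves:
    - [[0, 0, 0], [0, 0, 0], -0.5]
    - [[0, 0, 0], [0, 0, 0], -0.2]
    - [[0, 0, 0], [0, 0, 0], 0.1]
    - [[0, 0, 0], [0, 0, 0], 0.4]
    - [[0, 0, 0], [0, 0, 0], 1]
    - [[0, 0, 0], [0, 0, 0], 1]
    - [[0, 0, 0], [0, 0, 0], 1]
    - [[0, 0, 0], [0, 0, 0], 1]
  force: 80

```text
time: 13.7
eef_pos: [603.7, -197.6, 17.0]
ee_rot: [-180.0, 0.1, 173.7]
contact_force: [-0.3, 0.7, 5.6]
grip_width: 38.0
grip_force: 80.3
```

```bash
python3 st.py 556.7 29.4 105 173.7
```

```text
t 13.7 pos [ 603.74 -197.6    16.96] rot [-179.98    0.08  173.71] F [-0.32  0.68  5.57] w 38.0 gf 80.3
units(now axes) [ 1.19  3.67 -1.47] units(target axes) [ 1.19  3.67 -1.47] turn [-0.02  0.08  0.01] q [ -21.19   14.4    83.05   -0.     82.47 -104.9 ]
```

send_rows:
  moves:
    - [[0, 0, -0.3], [0, 0, 0], 1]
    - [[0, 0, -0.6], [0, 0, 0], 1]
    - [[0, 0, -0.6], [0, 0, 0], 1]
    - [[0, 0, -0.4], [0, 0, 0], 1]
    - [[0.15, 0.45, 0], [0, 0, 0], 1]
    - [[0.15, 0.5, 0], [0, 0, 0], 1]
    - [[0.15, 0.5, 0], [0, 0, 0], 1]
    - [[0.15, 0.5, 0], [0, 0, 0], 1]

```text
time: 14.7
eef_pos: [579.9, -76.1, 130.6]
ee_rot: [180.0, -0.0, 173.7]
contact_force: [0.4, 0.2, 0.3]
grip_width: 38.2
grip_force: 80.2
```

send_rows:
  moves:
    - [[0.2, 0.5, 0], [0, 0, 0], 1]
    - [[0.2, 0.5, 0], [0, 0, 0], 1]
    - [[0.15, 0.4, 0], [0, 0, 0], 1]
    - [[0.04, 0.32, 0], [0, 0, 0], 1]
    - [[0, 0, 0], [0, 0, 0], 1]
    - [[0, 0, 0.2], [0, 0, 0], 1]
    - [[0, 0, 0.1], [0, 0, 0], 1]
    - [[0, 0, 0], [0, 0, 0], 1]
  force: 100

```text
time: 15.7
eef_pos: [555.9, 28.7, 110.6]
ee_rot: [-180.0, -0.1, 173.7]
contact_force: [-0.9, 0.1, -1.3]
grip_width: 37.7
grip_force: 100.2
```

```bash
python3 st.py 556.7 29.4 98 173.7; python3 - <<'E'
from ov import *
c=viewer.camera("scene"); s=bot.read_state()["eef_pos"]
cv2.imwrite("pics/k1.png",overlay(c,proj(c,[[557,29,90]])[0],[(cyl(s[0],s[1],20,(s[2]-17,s[2]+17)),(0,255,0)),(cyl(556.7,29.4,8,(60,72)),(255,0,255))],(35,35),8))
E
```

```text
t 15.7 pos [555.86  28.66 110.62] rot [-179.98   -0.14  173.66] F [-0.87  0.09 -1.34] w 37.7 gf 100.2
units(now axes) [-0.01  0.01  0.21] units(target axes) [-0.01  0.01  0.21] turn [-0.02 -0.14 -0.04] q [ -0.55  -0.59  89.52  -0.    91.21 -84.21]
```

View pics/k1.png

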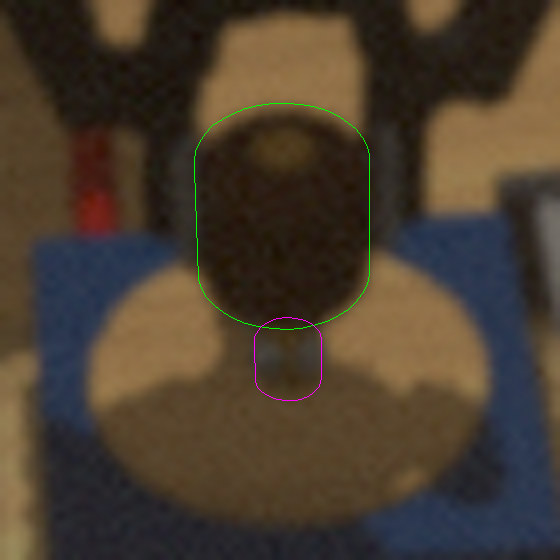

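The scene crop shows the knob upright between the pads at (283,215), with the stud under it at (288,358). They are centred to about 1 mm. Now I'll lower it onto the stud.

send_rows:
  moves:
    - [[-0.01, 0.01, 0.1], [0, 0, 0], 1]
    - [[0, 0, 0.08], [0, 0, 0], 1]
    - [[0, 0, 0.06], [0, 0, 0], 1]
    - [[0, 0, 0.04], [0, 0, 0], 1]
    - [[0, 0, 0.03], [0, 0, 0], 1]
    - [[0, 0, 0], [0, 0, 0], 1]
    - [[0, 0, 0], [0, 0, 0], 1]
    - [[0, 0, 0], [0, 0, 0], 1]
  force: 110

```text
time: 16.75
eef_pos: [557.2, 29.8, 93.7]
ee_rot: [180.0, 0.0, 173.7]
contact_force: [0.4, -0.4, 0.3]
grip_width: 37.7
grip_force: 110.1
```

```bash
python3 st.py 556.7 29.4 77 173.7
```

```text
t 16.75 pos [557.18  29.82  93.66] rot [180.     0.02 173.71] F [ 0.41 -0.36  0.34] w 37.7 gf 110.1
units(now axes) [ 0.01 -0.01  0.28] units(target axes) [ 0.01 -0.01  0.28] turn [0.   0.02 0.01] q [ -0.43  -0.08  90.75  -0.    89.31 -84.14]
```

send_rows:
  moves:
    - [[0, 0, 0.02], [0, 0, 0], 1]
    - [[0, 0, 0.02], [0, 0, 0], 1]
    - [[0, 0, 0.02], [0, 0, 0], 1]
    - [[0, 0, 0.02], [0, 0, 0], 1]
    - [[0, 0, 0.02], [0, 0, 0], 1]
    - [[0, 0, 0.02], [0, 0, 0], 1]
    - [[0, 0, 0], [0, 0, 0], 1]
    - [[0, 0, 0], [0, 0, 0], 1]

```text
time: 17.75
eef_pos: [557.7, 29.8, 90.2]
ee_rot: [180.0, 0.2, 173.7]
contact_force: [-6.5, -0.7, 16.0]
grip_width: 37.3
grip_force: 112.3
```

send_rows:
  moves:
    - [[0, 0, 0.02], [0, 0, 0], 1]
    - [[0, 0, 0.02], [0, 0, 0], 1]
    - [[0, 0, 0.02], [0, 0, 0], 1]
    - [[0, 0, 0], [0, 0, 0], 1]
    - [[0, 0, 0], [0, 0, 0], 1]
    - [[0, 0, 0], [0, 0, 0], 1]
    - [[0, 0, 0], [0, 0, 0], 1]
    - [[0, 0, 0], [0, 0, 0], 1]

```text
time: 18.75
eef_pos: [558.1, 29.8, 89.7]
ee_rot: [180.0, 0.3, 173.7]
contact_force: [-12.8, 0.1, 28.6]
grip_width: 37.7
grip_force: 113.7
```

Contact came at ball height, but Fx is −13 N and there was no click, so the knob sits about 1–2 mm too far in +x. I'll back off, shift it and press again.

send_rows:
  moves:
    - [[0, 0, -0.05], [0, 0, 0], 1]
    - [[0, 0, -0.05], [0, 0, 0], 1]
    - [[0.03, 0, 0], [0, 0, 0], 1]
    - [[0, 0, 0.02], [0, 0, 0], 1]
    - [[0, 0, 0.02], [0, 0, 0], 1]
    - [[0, 0, 0.01], [0, 0, 0], 1]
    - [[0, 0, 0], [0, 0, 0], 1]
    - [[0, 0, 0], [0, 0, 0], 1]

```text
time: 19.75
eef_pos: [555.5, 29.6, 88.6]
ee_rot: [-180.0, 0.1, 173.7]
contact_force: [-7.0, -1.3, 14.8]
grip_width: 37.4
grip_force: 112.0
```

```bash
python3 st.py 556.7 29.4 77 173.7
```

```text
t 19.75 pos [555.49  29.61  88.64] rot [-179.96    0.1   173.7 ] F [-6.97 -1.25 14.79] w 37.4 gf 112.0
units(now axes) [-0.02 -0.    0.19] units(target axes) [-0.02 -0.    0.19] turn [-0.04  0.1   0.  ] q [ -0.42  -0.26  91.45  -0.05  88.71 -84.12]
```

send_rows:
  moves:
    - [[0, 0, -0.04], [0, 0, 0], 1]
    - [[0, 0, -0.04], [0, 0, 0], 1]
    - [[0.02, 0, 0], [0, 0, 0], 1]
    - [[0, 0, 0.03], [0, 0, 0], 1]
    - [[0, 0, 0.03], [0, 0, 0], 1]
    - [[0, 0, 0.02], [0, 0, 0], 1]
    - [[0, 0, 0], [0, 0, 0], 1]
    - [[0, 0, 0], [0, 0, 0], 1]

```text
time: 20.75
eef_pos: [554.9, 29.7, 88.7]
ee_rot: [-180.0, 0.2, 173.7]
contact_force: [-4.2, -2.4, 13.5]
grip_width: 37.1
grip_force: 112.0
```

```bash
python3 st.py 556.7 29.4 77 173.7;  python3 - <<'E'
from ov import *
C={n:viewer.camera(n) for n in("scene","top")}; s=bot.read_state()["eef_pos"]
cv2.imwrite("pics/k2.png",np.hstack([overlay(c,proj(c,[[557,29,80]])[0],[(cyl(s[0],s[1],20,(s[2]-17,s[2]+17)),(0,255,0)),(cyl(556.7,29.4,48,(60,)),(255,0,255))],(33,37),8) if n=="scene" else overlay(c,proj(c,[[557,29,80]])[0],[],(30,37),8)[:,-270:] for n,c in C.items()]))
E
```

```text
t 20.75 pos [554.92  29.67  88.66] rot [-179.96    0.19  173.7 ] F [-4.16 -2.4  13.48] w 37.1 gf 112.0
units(now axes) [-0.03 -0.    0.19] units(target axes) [-0.03 -0.    0.19] turn [-0.04  0.19  0.  ] q [ -0.41  -0.43  91.61  -0.06  88.63 -84.11]
```

View pics/k2.png

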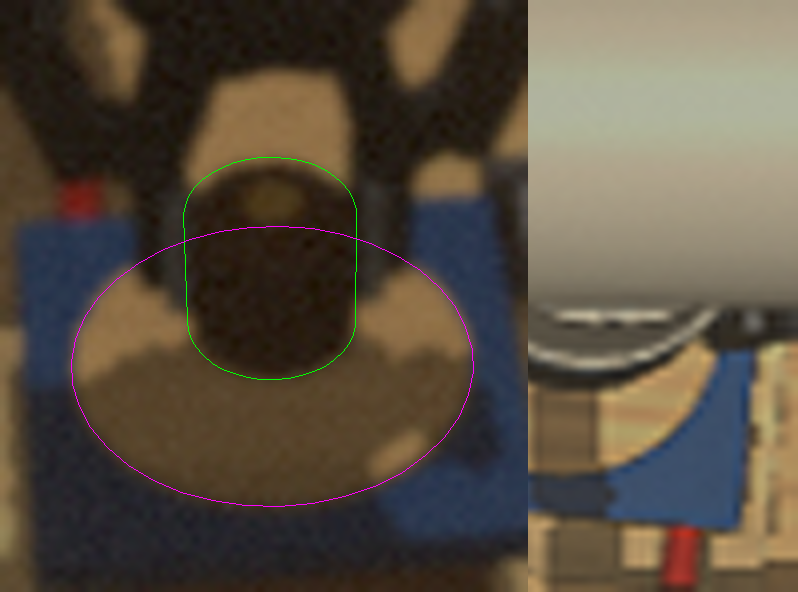

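The knob is still upright and square in the pads (centre about (270,270)). Fx is falling and the TCP sits about 12 mm above home, on the balls. I'll press on in small steps.

send_rows:
  moves:
    - [[0.01, 0, 0.01], [0, 0, 0], 1]
    - [[0, 0, 0.01], [0, 0, 0], 1]
    - [[0, 0, 0.01], [0, 0, 0], 1]
    - [[0, 0, 0.01], [0, 0, 0], 1]
    - [[0, 0, 0.01], [0, 0, 0], 1]
    - [[0, 0, 0], [0, 0, 0], 1]
    - [[0, 0, 0], [0, 0, 0], 1]
    - [[0, 0, 0], [0, 0, 0], 1]
  force: 120

```text
time: 21.85
eef_pos: [553.6, 30.1, 82.2]
ee_rot: [-180.0, 0.0, 173.7]
contact_force: [2.8, -2.6, 0.2]
grip_width: 37.1
grip_force: 120.0
```

Click: the force dropped from 13 N to about 0 at z = 82. Now I'll press it home.

send_rows:
  moves:
    - [[-0.01, 0, 0.02], [0, 0, 0], 1]
    - [[0, 0, 0.02], [0, 0, 0], 1]
    - [[0, 0, 0.02], [0, 0, 0], 1]
    - [[0, 0, 0.02], [0, 0, 0], 1]
    - [[0, 0, 0.02], [0, 0, 0], 1]
    - [[0, 0, 0.02], [0, 0, 0], 1]
    - [[0, 0, 0.02], [0, 0, 0], 1]
    - [[0, 0, 0], [0, 0, 0], 1]

```text
time: 22.85
eef_pos: [554.1, 30.6, 77.0]
ee_rot: [180.0, 0.1, 173.7]
contact_force: [-6.7, 0.7, 11.0]
grip_width: 37.3
grip_force: 121.9
```

```bash
python3 st.py 556.7 29.4 77 173.7
```

```text
t 22.85 pos [554.09  30.57  77.  ] rot [179.96   0.06 173.73] F [-6.68  0.67 10.95] w 37.3 gf 121.9
units(now axes) [-0.05 -0.01  0.  ] units(target axes) [-0.05 -0.01  0.  ] turn [0.04 0.06 0.03] q [ -0.37  -0.07  92.46   0.03  87.55 -84.11]
```

send_rows:
  moves:
    - [[0.01, 0, 0.02], [0, 0, 0], 1]
    - [[0, 0, 0.02], [0, 0, 0], 1]
    - [[0, 0, 0.02], [0, 0, 0], 1]
    - [[0, 0, 0.01], [0, 0, 0], 1]
    - [[0, 0, 0], [0, 0, 0], 1]
    - [[0, 0, 0], [0, 0, 0], 1]
    - [[0, 0, 0], [0, 0, 0], 1]
    - [[0, 0, 0], [0, 0, 0], 1]

```text
time: 23.85
eef_pos: [554.3, 30.6, 76.8]
ee_rot: [180.0, 0.3, 173.7]
contact_force: [-13.6, 0.5, 26.8]
grip_width: 37.3
grip_force: 123.5
```

```bash
python3 st.py 556.7 29.4 77 173.7;  python3 - <<'E'
from ov import *
c=viewer.camera("scene"); x,y=554.5,30
cv2.imwrite("pics/k3.png",overlay(c,proj(c,[[557,29,80]])[0],[(cyl(x,y,20,(60,94)),(0,255,0)),(cyl(x,y,20,(63,97)),(255,0,255))],(33,37),8))
E
```

```text
t 23.85 pos [554.26  30.56  76.79] rot [179.96   0.26 173.74] F [-13.55   0.45  26.79] w 37.3 gf 123.5
units(now axes) [-0.04 -0.01 -0.  ] units(target axes) [-0.04 -0.01 -0.  ] turn [0.04 0.26 0.04] q [ -0.37  -0.21  92.62   0.02  87.33 -84.11]
```

View pics/k3.png

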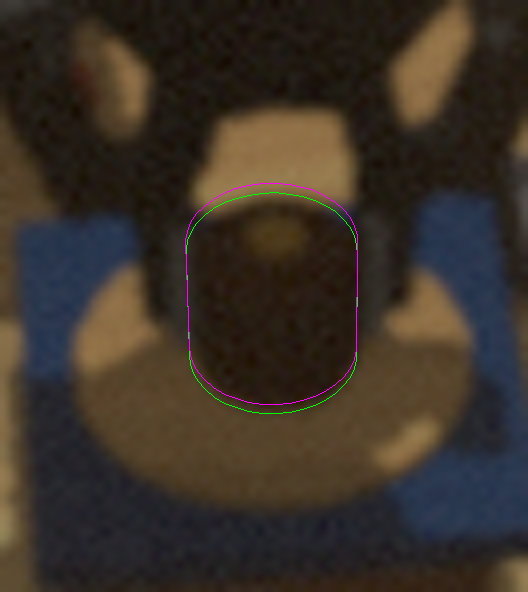

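The stop is hard: z moved only 0.2 mm from 11 N to 27 N, at TCP z = 76.8 against the expected 77. In the scene crop the knob's underside meets the lid at (270,405). It is fully home and pressed with 27 N, so I'll hand in.

```bash
python3 -c "
from station import bot
print(bot.hand_in())"
```

```text
the job is handed in; nothing more can be done
None
```

The job is handed in: the leaf was lowered onto the rest with the stud up, and the knob clicked and was pressed home on the lid, where the gripper still holds it down with about 27 N. The other things on the bench stayed clear of every move, though I took no final picture of them.

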